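# Find the hidden catch and open the battery cover

## Robot

A 7-joint arm with a two-finger parallel gripper is mounted at the origin on a cart in front of the work surface, level with it; the furniture and walls round the work are solid. World frame = base frame: x ahead of the robot, y to its left, z up, the work surface at z = 0. Lengths are in m, angles in degrees, forces in N, time in s.
With the tool pointing down it reaches from about 0.425 to 0.875 m from the base axis. Payload 4.7 kg.
Tool frame: the origin (TCP) lies midway between the tips of the shut fingers; the grasp point (between the pads) lies 19 mm behind it; z points along the fingers, y is the direction in which the jaws open and shut (so a half turn about z gives the same grasp; the last joint's range is limited). The gripper opens to 87 mm and grips with 3 to 60 N. Pads are 19 mm wide; open, the fingers measure 117 mm over their backs; the gripper's body (75 mm by 190 mm) begins 51 mm behind the grasp point.
Start: joints at [66.297, 18.392, -4.016, 83.108, 1.295, 78.541, -3.26], TCP at [0.27, -0.591, 0.223] pointing down, gripper open.
Joint ranges: [-163.93, 163.93], [-17.29, 119.83], [-79.2, 71.16], [3.27, 140.29], [-89.18, 269.18], [5.43, 117.66], [-154.24, 154.24]. Speed limits (degrees/s): [147.25, 147.25, 180, 180, 180, 180, 180].

## Interface

Orientations are given as [roll, pitch, yaw] about the fixed x, y, z axes, in that order (R = Rz(yaw) Ry(pitch) Rx(roll)).
In Python, from cell import env gives the robot as it stands. The module is installed in compiled form; this text tells all that it offers.
- The arm moves only by the tool servo_tool, never from a script. Its argument "plan" is a list of rows, each a list of 3 entries, a list of its own where there are three numbers: the opening, from 0 (shut) to 1 (fully open), then the shift along the tool's x, y, z in cm, then the turn, a rotation vector about the tool's x, y, z in degrees. A call has 1 to 20 rows; each row shifts and turns the pose as measured when the row begins, along the tool's axes as they then stand; what a row does not reach is not made up. A row lasts 1/12 s, in which the tool goes at most 41.7 mm and 7.16 degrees, less where a joint would pass 70% of its speed; a pose out of reach is approached as far as the arm can. A call is refused whole if a number of a shift passes 4.17 or a number of a turn 7.16, either way. A call with a gripper value outside its range is refused whole. The fingers move at their own pace and stop on an object; "force" is the grip in N (left out, the last holds). Time passes only in rows, so rows that do not move let the fingers close. It gives the time, the measured TCP pose, the force and the opening at its end, in the units of the state.
- env.get_obs(): the state, without advancing time (a new reading comes with each control period).
- env.read_camera(name): name is "side" or "top" or "wrist"; returns a dict with "image" (384x512x3 uint8, blue, green, red), "fx", "fy", "cx", "cy" (pixels), "rvec" (rotation vector, rad) and "tvec" (3), from world to camera coordinates, as OpenCV has them; the wrist camera has in their place "T_tool_cam" (4x4, takes a point from camera to tool coordinates, whose origin is the TCP and whose axes are the flange's). Camera axes: x right, y down, z forward; pixel columns grow to the right and rows downward; lengths in m; the calibration is good to about 2 mm. A picture is of the moment at which its call begins: read the wrist's pose just before it. There is no depth.
- env.sign_off(): hands the job in, once; it reports no verdict.
The state is a dict: "time_s": time; "qpos": joint angles; "joint_velocities": joint speeds; "effort": joint torques, N m; "tool_pos": TCP position; "tool_rot": TCP orientation; "force": force on the tool from outside, world axes, zero at the start; "wrist_torque": the same for the moment, N m; "grip_width": finger opening in m.
Only numpy, scipy, OpenCV 4.12 (cv2) and the standard library are available. Lean on these libraries where they do the work, as an engineer would, in place of code of your own. Each camera call takes 0.05 s, during which the arm holds its last target. There are 200 camera calls.

## Task

One of the four look-alike square plates in the front panel of the instrument case is the concealed catch of the battery cover, the others are blanks: feel across them with closed fingertips until one gives way, and press that one in. When the cover has sprung ajar, push it by its rib all the way back to its stop and let go. Use only touch - do not pick up anything, and leave the loose things round the case standing where they are.

Things in the scene. Friction and masses are not known exactly. Their poses are not given: they have to be found in the camera images.
- case: flat grey instrument case, fixed, 240 (x) x 260 (y) x 50 mm high; origin at the centre of its underside, x to its rear (away from the robot), y to its left. The front strip of its top (x -120 to -40 mm) is a metal panel, face at z = 50, with four like square plates in a row. Behind it a sliding battery cover, 77 (x) x 190 mm, top at z = 55.5, runs between rails 59 mm high at y = +-100.
- seat_1 (a point): centre of the upper face of square plate 1 of 4 (from the case's right, -y, to its left, 60 mm apart). The plates are 50 x 50 mm, 1 mm below the panel face, 1 mm gap all round. Three are rigid blanks; one, not always the same, is the sprung catch; they look alike.
- seat_2 (a point): centre of the upper face of square plate 2 of 4 (from the case's right, -y, to its left, 60 mm apart). The plates are 50 x 50 mm, 1 mm below the panel face, 1 mm gap all round. Three are rigid blanks; one, not always the same, is the sprung catch; they look alike.
- seat_3 (a point): centre of the upper face of square plate 3 of 4 (from the case's right, -y, to its left, 60 mm apart). The plates are 50 x 50 mm, 1 mm below the panel face, 1 mm gap all round. Three are rigid blanks; one, not always the same, is the sprung catch; they look alike.
- seat_4 (a point): centre of the upper face of square plate 4 of 4 (from the case's right, -y, to its left, 60 mm apart). The plates are 50 x 50 mm, 1 mm below the panel face, 1 mm gap all round. Three are rigid blanks; one, not always the same, is the sprung catch; they look alike.
- catch (a joint): how far the catch plate is pressed in: 0 at rest, 0.006 m fully in (straight down). It starts to yield at about 1.5 N and takes about 5 N fully in; it springs back when let go. From about 3 mm in it frees the cover.
- cover (a joint): how far the battery cover has slid towards the rear: 0 closed and locked, 0.065 m at the rear stop. When the catch is pressed a spring pushes it about 13 mm back by itself; from there it slides with about 1 N and stays where it is left.
- cover_rib (a point): middle of the upper edge of the cover's upright rib, which moves with the cover: 8 mm thick (case x), 100 mm long (case y), standing 17 mm above the cover; the cover's flat top reaches 35 mm in front of the rib's front face. Push on its front face towards the rear (case +x) to slide the cover.
- loose_setting_ring_l: black setting ring lying flat, 72 mm across, 18 mm high; loose bystander on the worktop, origin at the centre of its underside
- loose_puck: black pot magnet with a knob, 43 mm across, 37 mm high; loose bystander on the worktop, origin at the centre of its underside
- loose_bolt_a: hex bolt standing on its head, 20 mm wide, 41 mm high; loose bystander on the worktop, origin at the centre of its underside
- loose_tape_roll: roll of tape lying flat, 48 mm across, 18 mm high; loose bystander on the worktop, origin at the centre of its underside
- loose_gauge_pin_2: ground steel bar lying flat, 12 x 55 x 12 mm; loose bystander on the worktop, origin at the centre of its underside
- loose_dial_indicator: dial indicator lying on its back, 138 x 57 x 22 mm; loose bystander on the worktop, origin at the centre of its underside

How it is judged (in metres and radians):
On the way, in this order (a step that is already met when the one before it is completed fails the run):
1. the catch plate has been found and pressed in, at least 4 mm (value of joint catch above 0.004 m), for 0.1 s.
2. the battery cover has been pushed back to its stop, within 8 mm (value of joint cover above 0.057 m), for 0.2 s.
At the end, for the whole second after the job is handed in: the battery cover stands within 8 mm of its rear stop (slid at least 57 mm), at rest, and the catch plate is let go (less than 2 mm in) (value of joint cover above 0.057 m and not (velocity of joint cover above 0.01 m/s) and value of joint catch below 0.002 m); the robot touches nothing.
It fails at once if a loose bystander is shifted more than 30 mm, lifted more than 15 mm or knocked over (distance of any of loose_setting_ring_l, loose_puck, loose_bolt_a, loose_tape_roll, loose_gauge_pin_2, loose_dial_indicator from where it was at the start of the episode above 0.03 m or height (world z) of any of loose_setting_ring_l, loose_puck, loose_bolt_a, loose_tape_roll, loose_gauge_pin_2, loose_dial_indicator above 0.015 m or angle between loose_bolt_a's own z axis and vertical above 0.5 rad).
It also fails if it takes over 58 s, if anything falls off the work surface, if the arm or the gripper's body presses on something with over 40 N, if the wrist force passes 120 N, or if a joint passes its speed limit or range.

## Working session

There is one attempt and no reset: what is moved stays moved. The work goes in short steps, Python scripts to look and compute and a tool call to move; the robot and the scene stay as the last step left them, time stands still between calls to the robot, and variables do not carry over. Pictures are saved under pics/ and viewed, about 8 in all and at most 12, crops included, and the job is handed in when it is done.

Besides the shell and the picture viewer there is one more tool, called after "Emit:" as name(argument=value, ...), one argument or row to a line, values as JSON. servo_tool: Moves the arm, as the interface text tells. Its arguments: {"type":"object","properties":{"plan":{"type":"array"},"force":{"type":"number"}},"required":["plan"]}

```bash
mkdir -p pics
cat > h.py <<'E'
from cell import env
import numpy as np, cv2
from scipy.spatial.transform import Rotation as R
def snap(n,f):
    c=env.read_camera(n); cv2.imwrite('pics/'+f,c['image']); return c
def ray(c,u,v,z):
    Rm=cv2.Rodrigues(np.array(c['rvec'],float))[0]; t=np.array(c['tvec'],float).ravel()
    d=Rm.T@np.array([(u-c['cx'])/c['fx'],(v-c['cy'])/c['fy'],1]); o=-Rm.T@t
    return o+d*(z-o[2])/d[2]
E
python3 - <<'E'
from h import *
import pickle
o=env.get_obs(); print(o)
for n in('top','side'):
    c=snap(n,n+'0.png'); pickle.dump(c,open(n+'.pkl','wb')); print(n,c['fx'],c['cx'],c['cy'],c['rvec'],c['tvec'])
E
```

```text
{'time_s': 0.0, 'qpos': array([66.29734689, 18.43923317, -4.01697588, 83.17610205,  1.29553804,
       78.53938759, -3.26205201]), 'joint_velocities': array([-0.03499507, -0.04346378,  0.02489128,  0.06787258, -0.0453592 ,
       -0.04449448,  0.01713708]), 'effort': array([-4.98085483e-04, -4.91291392e+01, -4.04096385e-01, -3.12528384e+01,
       -6.39036368e-02,  4.38928034e-02,  1.81639948e-04]), 'tool_pos': array([ 0.2693936 , -0.59093564,  0.22144922]), 'tool_rot': array([-1.79890557e+02,  5.81740064e-03,  2.45118610e+01]), 'force': array([ 0.42110682, -0.01535577,  0.25845279]), 'wrist_torque': array([ 0.00162991,  0.0084522 , -0.00721878]), 'grip_width': 0.0869269139211181}
top 352.42345223693786 252.99915399450165 184.0943303252335 [ 2.14987727 -2.18487553  0.16715104] [0.07194229 0.56540743 1.11723728]
side 442.1943568776301 253.6899888619762 196.763075120965 [ 0.51057688 -2.54367804  1.45624163] [0.56009095 0.14609222 1.11886414]
```

View pics/top0.png

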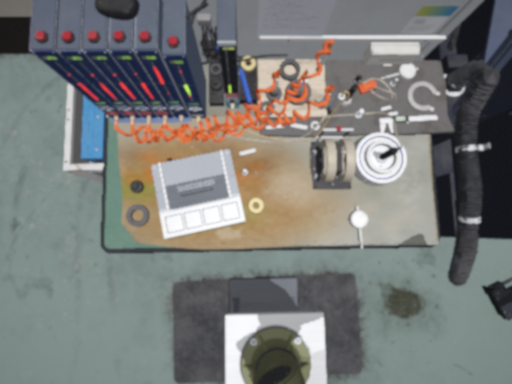

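View pics/side0.png

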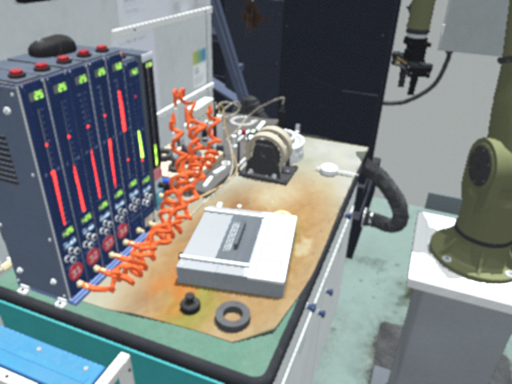

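The top view shows the case at about (198,193), with its four white plates at (172,222), (192,218), (211,215) and (230,212). The puck and ring lie to its left at (137,186) and (138,215), and the tape roll, bolt and pin to its right at (256,205), (245,172) and (247,152). The dial indicator is at (359,218). The side view agrees. Next I'll measure the plates.

Run:
```python
from h import *
import pickle
c=pickle.load(open('top.pkl','rb')); im=c['image']
g=cv2.cvtColor(im,cv2.COLOR_BGR2GRAY)
for th in (190,200,210,220):
    m=np.zeros_like(g); m[195:245,150:250]=(g[195:245,150:250]>th)*255
    n,_,s,ce=cv2.connectedComponentsWithStats(m)
    print(th,[(s[i,4],ce[i].round(1).tolist(),ray(c,*ce[i],.049).round(4).tolist()) for i in range(1,n) if s[i,4]>60])
cv2.imwrite('pics/crop.png',cv2.resize(im[140:250,120:270],None,fx=5,fy=5,interpolation=cv2.INTER_CUBIC))
```

```text
190 [(np.int32(2370), [200.5, 216.0], [0.4647, 0.2322, 0.049])]
200 [(np.int32(2288), [200.9, 216.1], [0.4644, 0.2309, 0.049])]
210 [(np.int32(2226), [201.2, 216.2], [0.4642, 0.2299, 0.049])]
220 [(np.int32(2118), [201.8, 216.5], [0.4632, 0.228, 0.049])]
```

View pics/crop.png

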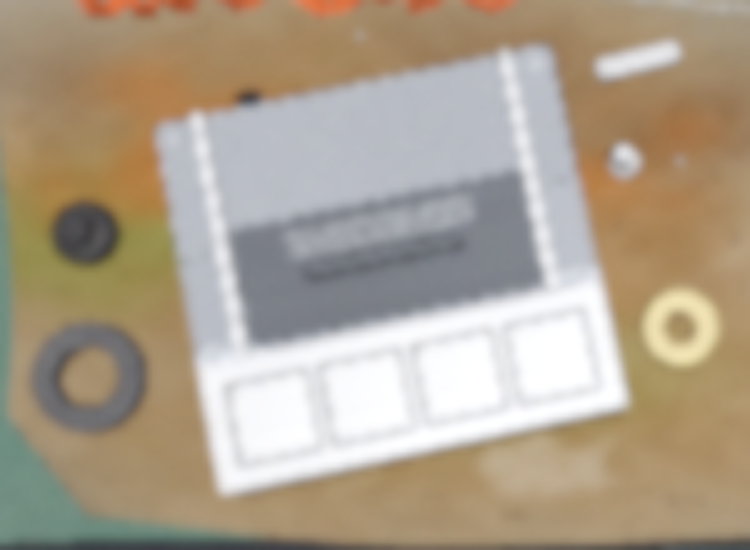

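Crop (5x from (120,140)): the plate centres are at (273,417), (366,396), (460,376) and (553,355). The cover is dark with its rib near (380,228).

Run:
```python
from h import *
import pickle
c=pickle.load(open('top.pkl','rb'))
f=lambda p,z:ray(c,(p[0]+.5)/5-.5+120,(p[1]+.5)/5-.5+140,z)
P=np.array([f(p,.049) for p in [(553,355),(460,376),(366,396),(273,417)]]); print(P.round(4))
d=P[3]-P[0]; print('spacing',np.linalg.norm(d)/3,'case yaw',np.degrees(np.arctan2(-d[0],d[1])))
K=np.array([f(p,.05) for p in [(222,493),(629,407),(549,46),(158,125)]]); print(K.round(4), K.mean(0))
print('rib',f((380,228),.0725),'radii',np.hypot(*P[:,:2].T))
print('bystanders',[f(p,.015).round(3).tolist() for p in [(85,232),(88,378),(682,327),(625,160),(638,59)]])
```

```text
[[0.4804 0.1376 0.049 ]
 [0.468  0.1969 0.049 ]
 [0.4564 0.2565 0.049 ]
 [0.4441 0.3151 0.049 ]]
spacing 0.06040729853525937 case yaw 11.561521745634542
[[0.3971 0.3463 0.05  ]
 [0.4465 0.0895 0.05  ]
 [0.6819 0.1382 0.05  ]
 [0.6328 0.3907 0.05  ]] [0.53957928 0.24119384 0.05      ]
rib [0.56084223 0.2447186  0.0725    ] radii [0.49973014 0.50775037 0.52348468 0.54453448]
bystanders [[0.568, 0.446, 0.015], [0.472, 0.442, 0.015], [0.499, 0.054, 0.015], [0.612, 0.09, 0.015], [0.68, 0.08, 0.015]]
```

Emit:
servo_tool(
  plan=[
    [0,[2.5,-1.5,0],[0,0,6.45]],
    [0,[2.5,-1.5,0],[0,0,6.45]],
    [0,[2.8,-2.4,0],[0,0,0]],
    [0,[2.8,-2.4,0],[0,0,0]],
    [0,[2.8,-2.4,0],[0,0,0]],
    [0,[2.8,-2.4,0],[0,0,0]],
    [0,[2.8,-2.4,0],[0,0,0]],
    [0,[2.8,-2.4,0],[0,0,0]],
    [0,[2.8,-2.4,0],[0,0,0]],
    [0,[1.5,-3.5,0],[0,0,0]],
    [0,[0.6,-4,0],[0,0,0]],
    [0,[0.6,-4,0],[0,0,0]],
    [0,[0.6,-4,0],[0,0,0]],
  ],
  force=20,
)

```text
time_s: 1.18
tool_pos: [0.4722, -0.1782, 0.212]
tool_rot: [-179.6, 0.6, 9.8]
force: [-0.1, -0.5, -0.1]
grip_width: 0.0082
```

Emit:
servo_tool(
  plan=[
    [0,[0.7,-3.9,0],[0,0,-1.8]],
    [0,[0.7,-3.9,0],[0,0,0]],
    [0,[0.7,-3.9,0],[0,0,0]],
    [0,[0.7,-3.9,0.5],[0,0,0]],
    [0,[0.7,-3.8,1],[0,0,0]],
    [0,[0.7,-3.5,1.5],[0,0,0]],
    [0,[0.7,-3.0,2],[0,0,0]],
    [0,[0.7,-2.0,2],[0,0,0]],
    [0,[0.3,-1,2],[0,0,0]],
    [0,[0,0,1],[0,0,0]],
    [0,[0,0,0],[0,0,0]],
  ],
)

```text
time_s: 2.1
tool_pos: [0.4654, 0.1426, 0.1098]
tool_rot: [-179.5, 0.4, 12.6]
force: [0.2, -0.3, 0.8]
grip_width: 0.0003
```

Run:
```python
from h import *
import pickle
o=env.get_obs(); print(o['tool_pos'],o['tool_rot'],o['force'],o['qpos'])
c=snap('wrist','w1.png'); pickle.dump((c,o),open('w.pkl','wb'))
```

```text
[0.46537595 0.14257273 0.10982728] [-179.54669668    0.43721977   12.63944048] [ 0.22999759 -0.31788068  0.75377471] [  17.81206556    6.60066593  -39.331723    112.21338227    4.10914763
   63.09595989 -100.582097  ]
```

View pics/w1.png

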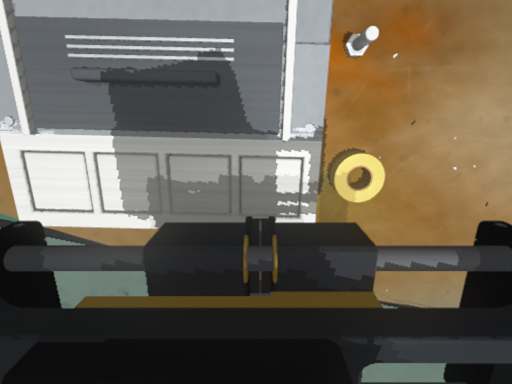

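The wrist view shows plates 4 to 1 centred at about (58,181), (130,183), (199,184) and (272,185), with the rib at (145,76). The row is clear of loose things. I'll measure it once more from this picture.

Run:
```python
from h import *
import pickle
c,o=pickle.load(open('w.pkl','rb'))
T=np.eye(4);T[:3,:3]=R.from_euler('xyz',o['tool_rot'],degrees=True).as_matrix();T[:3,3]=o['tool_pos'];M=T@np.array(c['T_tool_cam'])
def f(u,v,z):
    d=M[:3,:3]@np.array([(u-c['cx'])/c['fx'],(v-c['cy'])/c['fy'],1]);q=M[:3,3];return q+d*(z-q[2])/d[2]
P=np.array([f(u,v,.049) for u,v in [(272,185),(199,184),(130,183),(58,181)]])
d=P[3]-P[0];print(P.round(4),np.linalg.norm(d)/3,np.degrees(np.arctan2(-d[0],d[1])))
print('rib front',f(72,70,.0725),f(218,72,.0725))
for p in P: print('tool shift cm',100*T[:3,:3].T@(p-o['tool_pos']))
```

```text
[[0.4817 0.1357 0.049 ]
 [0.4689 0.1963 0.049 ]
 [0.4568 0.2537 0.049 ]
 [0.445  0.3137 0.049 ]] 0.06056442656961502 11.670082079537762
rib front [0.5364108  0.28924154 0.0725    ] [0.55686938 0.19209769 0.0725    ]
tool shift cm [1.49324925 1.07469974 6.06319733]
tool shift cm [ 1.56601329 -5.11795185  6.11163707]
tool shift cm [  1.63972084 -10.98092176   6.15746123]
tool shift cm [  1.80062333 -17.09147794   6.20457884]
```

Emit:
servo_tool(
  plan=[
    [0,[1.5,1.1,2],[0,0,1]],
    [0,[0,0,2],[0,0,0]],
    [0,[0,0,0.5],[0,0,0]],
    [0,[0,0,0],[0,0,0]],
  ],
)

```text
time_s: 2.48
tool_pos: [0.4873, 0.1294, 0.0685]
tool_rot: [-179.8, 0.0, 11.1]
force: [0.5, 0.3, 0.2]
grip_width: 0.0007
```

Emit:
servo_tool(
  plan=[
    [0,[-0.4,-0.7,0.8],[0,0,0]],
    [0,[0,0,0.5],[0,0,0]],
    [0,[0,0,0.3],[0,0,0]],
    [0,[0,0,0.2],[0,0,0]],
    [0,[0,0,0.2],[0,0,0]],
  ],
)

```text
time_s: 2.9
tool_pos: [0.4843, 0.1344, 0.0514]
tool_rot: [-179.9, -0.3, 10.9]
force: [0.5, 0.2, -0.2]
grip_width: 0.0003
```

Emit:
servo_tool(
  plan=[
    [0,[0,0,0.2],[0,0,0]],
    [0,[0,0,0.2],[0,0,0]],
    [0,[0,0,0.2],[0,0,0]],
  ],
)

```text
time_s: 3.15
tool_pos: [0.4845, 0.1345, 0.0494]
tool_rot: [179.9, -0.2, 10.9]
force: [-7.3, -1.9, 19.8]
grip_width: 0.0004
```

Plate 1 is rigid: 20 N at z = 0.049. On to plate 2.

Emit:
servo_tool(
  plan=[
    [0,[0,0,-1.0],[0,0,0]],
    [0,[-0.2,-2.2,-0.3],[0,0,0]],
    [0,[0,-2.2,0],[0,0,0]],
    [0,[0,-1.5,0],[0,0,0]],
    [0,[0,0,0.4],[0,0,-0.6]],
    [0,[0,0,0.3],[0,0,0]],
    [0,[0,0,0],[0,0,0]],
  ],
)

```text
time_s: 3.73
tool_pos: [0.4734, 0.1929, 0.0575]
tool_rot: [179.8, -0.5, 11.5]
force: [0.9, 0.2, -0.8]
grip_width: 0.0009
```

Emit:
servo_tool(
  plan=[
    [0,[-0.3,-0.2,0.4],[0,0,0]],
    [0,[0,0,0.3],[0,0,0]],
    [0,[0,0,0.2],[0,0,0]],
    [0,[0,0,0.2],[0,0,0]],
    [0,[0,0,0.15],[0,0,0]],
  ],
)

```text
time_s: 4.15
tool_pos: [0.4706, 0.1922, 0.0494]
tool_rot: [179.7, -0.4, 11.1]
force: [-5.4, -0.4, 11.2]
grip_width: 0.0005
```

Plate 2 is rigid as well: 11 N at the same height.

Emit:
servo_tool(
  plan=[
    [0,[0,0,-1.0],[0,0,0]],
    [0,[-0.1,-2.2,-0.2],[0,0,0]],
    [0,[0,-2.2,0],[0,0,0]],
    [0,[0,-1.8,0],[0,0,0]],
    [0,[-0.1,0,0.4],[0,0,-0.4]],
    [0,[0,0,0.3],[0,0,0]],
    [0,[0,0,0],[0,0,0]],
  ],
)

```text
time_s: 4.73
tool_pos: [0.4595, 0.2481, 0.0551]
tool_rot: [179.5, -0.5, 11.0]
force: [-0.4, -0.9, 0.2]
grip_width: 0.0004
```

Emit:
servo_tool(
  plan=[
    [0,[-0.2,-0.5,0.3],[0,0,0]],
    [0,[0,0,0.2],[0,0,0]],
    [0,[0,0,0.2],[0,0,0]],
    [0,[0,0,0.2],[0,0,0]],
  ],
)

```text
time_s: 5.07
tool_pos: [0.4571, 0.2504, 0.0494]
tool_rot: [179.3, -0.3, 10.7]
force: [-6.7, -2.3, 20.7]
grip_width: 0.0007
```

Plate 3 is rigid. Next is plate 4.

Emit:
servo_tool(
  plan=[
    [0,[0,0,-1.0],[0,0,0]],
    [0,[-0.1,-2.3,-0.2],[0,0,0]],
    [0,[0,-2.3,0],[0,0,0]],
    [0,[0,-2.0,0],[0,0,0]],
    [0,[0,0,0.4],[0.5,0,-0.8]],
    [0,[0,0,0.3],[0,0,0]],
    [0,[0,0,0],[0,0,0]],
  ],
)

```text
time_s: 5.65
tool_pos: [0.4474, 0.3119, 0.0553]
tool_rot: [179.6, -0.5, 11.0]
force: [1.1, -1.4, -0.5]
grip_width: 0.0007
```

Emit:
servo_tool(
  plan=[
    [0,[0,-0.3,0.3],[0,0,0]],
    [0,[0,0,0.2],[0,0,0]],
    [0,[0,0,0.2],[0,0,0]],
    [0,[0,0,0.2],[0,0,0]],
  ],
)

```text
time_s: 5.98
tool_pos: [0.4481, 0.3121, 0.0458]
tool_rot: [179.6, -0.5, 10.7]
force: [-2.5, 0.5, 3.5]
grip_width: 0.0005
```

It gives: 3.5 N with the tip 3 mm below the plate's rest height. Pressing fully in.

Emit:
servo_tool(
  plan=[
    [0,[0,0,0.2],[0,0,0]],
    [0,[0,0,0.2],[0,0,0]],
    [0,[0,0,0.2],[0,0,0]],
    [0,[0,0,0.1],[0,0,0]],
    [0,[0,0,0.1],[0,0,0]],
  ],
)

```text
time_s: 6.4
tool_pos: [0.4481, 0.3122, 0.0434]
tool_rot: [179.3, -0.5, 10.6]
force: [-2.8, -0.6, 7.4]
grip_width: 0.0006
```

Emit:
servo_tool(
  plan=[
    [0,[0,0,0.1],[0,0,0]],
    [0,[0,0,0.1],[0,0,0]],
    [0,[0,0,-2.0],[0.4,0,-1]],
    [0,[0,0,-2.5],[0,0,0]],
    [0,[0,0,-0.5],[0,0,0]],
    [0,[2.0,2.8,0],[0,0,0]],
    [0,[2.0,2.8,0],[0,0,0]],
    [0,[1.8,2.5,0],[0,0,0]],
    [0,[0,0,0],[0,0,0]],
  ],
)

```text
time_s: 7.15
tool_pos: [0.5233, 0.241, 0.0947]
tool_rot: [179.4, -0.6, 12.0]
force: [1.7, -0.5, -0.8]
grip_width: 0.0
```

Run:
```python
from h import *
o=env.get_obs(); print(o['tool_pos'],o['tool_rot'])
snap('wrist','w2.png')
```

```text
[0.52328715 0.24103785 0.09465847] [179.37779725  -0.58034532  11.95340669]
```

View pics/w2.png

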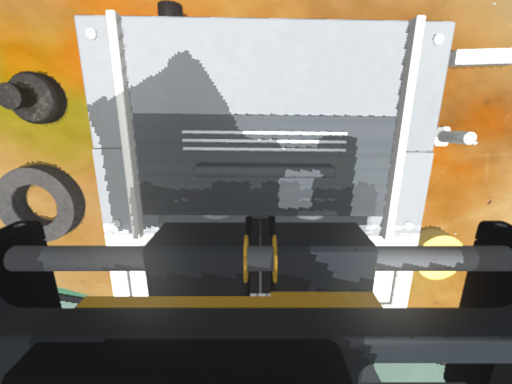

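The cover is ajar: its front edge has moved back at row 216. The rib is at row 170, columns 195–335, ahead of the fingertips and centred on them. I'll go down in front of the rib.

Emit:
servo_tool(
  plan=[
    [0,[0.4,0,1.5],[0.6,0,0.4]],
    [0,[0,0,1.0],[0,0,0]],
    [0,[0,0,0.4],[0,0,0]],
    [0,[0,0,0.2],[0,0,0]],
    [0,[0,0,0],[0,0,0]],
  ],
)

```text
time_s: 7.62
tool_pos: [0.5219, 0.2452, 0.0597]
tool_rot: [-179.9, -0.3, 11.7]
force: [0.8, -0.5, -0.5]
grip_width: 0.0004
```

Emit:
servo_tool(
  plan=[
    [0,[1,0.2,-0.2],[0,0,0]],
    [0,[1,0.2,0],[0,0,0]],
    [0,[1,0.1,0],[0,0,0]],
    [0,[0.8,0,0],[0,0,0]],
    [0,[0.8,0,0],[0,0,0]],
  ],
)

```text
time_s: 8.03
tool_pos: [0.5691, 0.2519, 0.0631]
tool_rot: [-180.0, -0.2, 12.0]
force: [-2.5, -1.1, -0.2]
grip_width: 0.0004
```

Emit:
servo_tool(
  plan=[
    [0,[0.8,0,0],[0,0,0]],
    [0,[0.8,0,0],[0,0,0]],
    [0,[0.5,0,0],[0,0,0]],
    [0,[0.4,0,0],[0,0,0]],
  ],
)

```text
time_s: 8.37
tool_pos: [0.5917, 0.2565, 0.0627]
tool_rot: [179.9, 0.6, 12.0]
force: [-19.7, -6.4, 16.0]
grip_width: 0.0007
```

The force jumped to 20 N at case x = 52 mm, where the stop is expected. I'll hold briefly, back off and lift.

Emit:
servo_tool(
  plan=[
    [0,[0.2,0,0],[0,0,0]],
    [0,[0.2,0,0],[0,0,0]],
    [0,[0.2,0,0],[0,0,0]],
    [0,[-0.5,0,0],[0,0,0]],
    [0,[-1,0,0],[0,0,0]],
    [0,[0,0,-2],[0,0,0]],
    [0,[0,0,-3],[0,0,0]],
    [0,[-2,0,-3],[0,0,0]],
    [0,[-2,0,-2],[0,0,0]],
    [0,[0,0,0],[0,0,0]],
  ],
)

```text
time_s: 9.2
tool_pos: [0.5375, 0.2466, 0.1663]
tool_rot: [179.8, 1.5, 12.1]
force: [-0.1, 1.6, -0.4]
grip_width: 0.0005
```

Run:
```python
from h import *
o=env.get_obs(); print(o['tool_pos'],o['tool_rot'],o['force'])
import pickle
c=snap('wrist','w3.png'); pickle.dump((c,o),open('w3.pkl','wb'))
```

```text
[0.53746761 0.2466369  0.16634803] [179.76740803   1.53613664  12.09781083] [-0.07277702  1.55528751 -0.35868627]
```

View pics/w3.png

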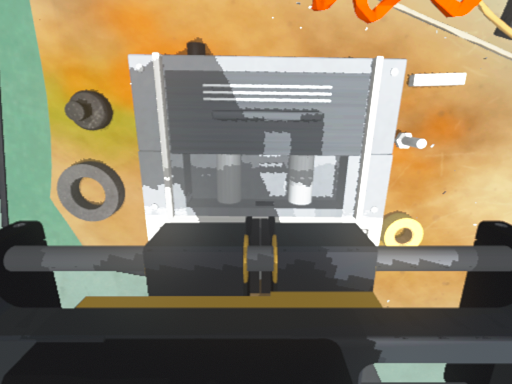

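The cover is well back: its front edge is at row 154, the rib at row 115, and the batteries are exposed. The loose things stand untouched. Now to work out the cover travel.

Run:
```python
from h import *
import pickle
c,o=pickle.load(open('w3.pkl','rb'))
T=np.eye(4);T[:3,:3]=R.from_euler('xyz',o['tool_rot'],degrees=True).as_matrix();T[:3,3]=o['tool_pos'];M=T@np.array(c['T_tool_cam'])
a=np.radians(11.6);ex=np.array([np.cos(a),np.sin(a)])
def f(u,v,z):
    d=M[:3,:3]@np.array([(u-c['cx'])/c['fx'],(v-c['cy'])/c['fy'],1]);q=M[:3,3];p=q+d*(z-q[2])/d[2];return 1000*((p[:2]-[.5415,.241])@ex)
for n,u,v,z in [('case rear edge',268,58,.05),('cover front',268,154,.0555),('rib front top',268,120,.0725),('rib rear top',268,110,.0725),('panel rear',330,217,.05)]: print(n,f(u,v,z))
```

```text
case rear edge 116.95820669427516
cover front 28.45241196533916
rib front top 62.364961363613936
rib rear top 71.06624451634707
panel rear -41.63635742250848
```

The cover front is at +28 mm and the rib front at +62 mm, against 26 and 61 expected at the stop. The arm is clear, so I'm handing in.

```bash
python3 -c "
from h import *
print(env.sign_off())"
```

```text
the job is handed in; nothing more can be done
None
```

The catch was plate 4. I pressed it in, pushed the cover by its rib to the rear stop, let go and handed the job in after about 9 s of robot time. The hand-in gave no verdict.

- **Finding the catch:** Plates 1, 2 and 3 were rigid, taking 11–21 N with no give. Plate 4 gave way at about 3.5 N, and I pressed it about 6 mm in (7.4 N), which sprang the cover ajar.
- **Pushing the cover:** The force rose to about 20 N where the stop was expected. I held it there for about a quarter of a second, then backed off and lifted clear.
- **Last checks:** The final wrist picture puts the cover's front edge at case x = 28 mm and the rib's front at 62 mm. At full travel they should be at 26 and 61 mm, which is within measuring error. The loose things in view (ring, puck, bolt, tape roll and steel bar) looked undisturbed. The dial indicator was out of view, but the arm never came near it. The tool was about 11 cm above the case and the residual wrist force was 1.6 N, which I take as sensor noise.
- **Not checked directly:** I did not measure that plate 4 had sprung back, but nothing was touching it at the end.
- **Disagreement:** An early single-view reading of the closed rib was about 9 mm off the drawing. I put this down to the edge I picked and used the drawing's value, which the contact and the last picture bore out.

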